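# Shut the vial, flip the catch and hold the mixer's run lever

## Task

Get the bench tube mixer going: first press shut the one vial cap that stands open, then flip the safety catch all the way up and over to the left (as you face the mixer), clear of the lever it guards, and only then pull the lever fully towards you to its stop with the gripper. The mixer runs only while the lever is held, so finish while still holding it there, with all three vials shut; leave the jar, the cardboard box and the timer where they stand.

Things in the scene. Friction and masses are not known exactly. Their poses are not given: they have to be found in the camera images.
- mixer: bench tube mixer, fixed to the desk: flat white base 200 (x) x 390 (y) x 60 mm high, with a grey tube carrier on its left half (top 95 mm above the desk, three vials in a row along y) and a steel lever turret on its right half. Origin: centre of its underside, on the desk. x points from its front edge (the side nearer the robot) to its back, y to its left, z up. It may be turned a little about z.
- vial_a: clear round flip-cap vial, 24 mm in diameter, held fast in the carrier (it cannot be lifted or turned); its rim is 135 mm above the desk. Vials stand 53 mm apart, and any of the three may be in any of the three places. Origin: on the vial's axis, 60 mm above the desk; its x axis points towards its cap's hinge (the rear, may be turned up to 0.35 rad from the mixer's x), z up.
- cap_a (a joint): angle of the white cap of vial_a about its hinge, rad: 0 = shut flat on the rim, growing as the cap's front is raised up and over to the rear, at most 2.2. A stiff hinge: the cap stays at whatever angle it is left; about 0.012 N m moves it. Cap: disc 29 mm in diameter, 8 mm thick, with a small lip at the front reaching 36 mm from the hinge. At the start exactly one of the three caps stands open.
- cap_a_hinge (a point): hinge line of cap_a (runs along the vial's y), 15.5 mm behind the vial's axis and 138 mm above the desk; fixed point
- cap_a_top (a point): centre of the outer face of cap_a, 15.5 mm from the hinge; moves with the cap (143 mm above the desk when shut)
- vial_b: clear round flip-cap vial, 24 mm in diameter, held fast in the carrier (it cannot be lifted or turned); its rim is 135 mm above the desk. Vials stand 53 mm apart, and any of the three may be in any of the three places. Origin: on the vial's axis, 60 mm above the desk; its x axis points towards its cap's hinge (the rear, may be turned up to 0.35 rad from the mixer's x), z up.
- cap_b (a joint): angle of the white cap of vial_b about its hinge, rad: 0 = shut flat on the rim, growing as the cap's front is raised up and over to the rear, at most 2.2. A stiff hinge: the cap stays at whatever angle it is left; about 0.012 N m moves it. Cap: disc 29 mm in diameter, 8 mm thick, with a small lip at the front reaching 36 mm from the hinge. At the start exactly one of the three caps stands open.
- cap_b_hinge (a point): hinge line of cap_b (runs along the vial's y), 15.5 mm behind the vial's axis and 138 mm above the desk; fixed point
- cap_b_top (a point): centre of the outer face of cap_b, 15.5 mm from the hinge; moves with the cap (143 mm above the desk when shut)
- vial_c: clear round flip-cap vial, 24 mm in diameter, held fast in the carrier (it cannot be lifted or turned); its rim is 135 mm above the desk. Vials stand 53 mm apart, and any of the three may be in any of the three places. Origin: on the vial's axis, 60 mm above the desk; its x axis points towards its cap's hinge (the rear, may be turned up to 0.35 rad from the mixer's x), z up.
- cap_c (a joint): angle of the white cap of vial_c about its hinge, rad: 0 = shut flat on the rim, growing as the cap's front is raised up and over to the rear, at most 2.2. A stiff hinge: the cap stays at whatever angle it is left; about 0.012 N m moves it. Cap: disc 29 mm in diameter, 8 mm thick, with a small lip at the front reaching 36 mm from the hinge. At the start exactly one of the three caps stands open.
- cap_c_hinge (a point): hinge line of cap_c (runs along the vial's y), 15.5 mm behind the vial's axis and 138 mm above the desk; fixed point
- cap_c_top (a point): centre of the outer face of cap_c, 15.5 mm from the hinge; moves with the cap (143 mm above the desk when shut)
- catch (a joint): angle of the safety catch, rad: 0 = lying level across the front of the lever and blocking it, growing as its free end is lifted up and over towards the mixer's left (+y); stop at 2.4 (fully flipped over). Past upright (1.57) it falls over to its stop by itself; before that it falls back. It weighs 40 g.
- catch_hinge (a point): hinge point of the catch, in the middle of its bar's thickness; fixed, at (26.5, -75, 100) mm in the mixer's frame. The hinge line runs along the mixer's x.
- catch_pin (a point): grip point on the catch's pin; moves with the catch. The catch is a steel bar (8 mm thick in x, 14 mm high) reaching 85 mm from its hinge to the mixer's right (-y); from it a round pin 10 mm in diameter and 42 mm long sticks out towards the mixer's front (-x), 75 mm from the hinge line. This point is on the pin's axis, 30 mm in front of the bar's mid-thickness (100 mm above the desk at the start, 35 mm of free space between the pin and the base below).
- run_lever (a joint): angle of the run lever, rad: 0 = at rest, leaning 0.61 rad back (towards the mixer's +x) from upright; grows as it is pulled forward towards the mixer's front (-x); stop at 1.05 (leaning 0.44 rad forward). A spring returns it to rest as soon as it is let go: about 2 N at the grip at rest, rising to 5.5 N at the stop. While the catch is down it blocks the lever within about 0.1 rad.
- lever_pivot (a point): pivot of the lever, fixed, at (20, -120, 65) mm in the mixer's frame; the axis runs along the mixer's y
- lever_grip (a point): middle of the lever's grip, 120 mm from the pivot along the lever; moves with it. The lever is a steel rod 12 mm in diameter ending in a black round grip 26 mm in diameter and 50 mm long, along the rod.
- reagent_bottle: bystander: small amber screw-cap jar 44 mm in diameter, 85 mm high, on the desk to the left of the mixer; origin at the centre of its underside
- slide_box: bystander: flat cardboard box 55 x 85 x 32 mm on the desk in front of the mixer; origin at the centre of its underside
- timer: bystander: white bench timer 30 x 65 x 65 mm standing on the desk to the right of the mixer; origin at the centre of its underside

How it is judged:
By the outcome, as a careful person would: the job done as asked, in the order asked, and still so for the second after the job is handed in, while the arm keeps its last pose, push and grip.
It also fails if it takes over 67 s, if anything falls off the work surface, if the arm or the gripper's body presses on something with over 40 N, if the wrist force passes 120 N, or if a joint passes its speed limit or range.

## Robot

A 7-joint arm with a two-finger parallel gripper is mounted at the origin on the work surface. World frame = base frame: x ahead of the robot, y to its left, z up, the work surface at z = 0. Lengths are in m, angles in rad, forces in N, time in s.
With the tool pointing down it reaches from about 0.4 to 0.85 m from the base axis. Payload 10.4 kg.
Tool frame: the origin (TCP) lies where the fingers leave the gripper's body, on its centre line; the fingertips stand 70 mm ahead of it and the grasp point (between the pads) lies r.grip_depth ahead of it (r.grip_depth is the distance from the TCP to the grasp point, in m); z points along the fingers, y is the direction in which the jaws open and shut (so a half turn about z gives the same grasp; the last joint's range is limited). The gripper opens to 87 mm and grips with 3 to 60 N. Pads are 19 mm wide; open, the fingers measure 117 mm over their backs; the gripper's body (75 mm by 190 mm) begins 51 mm behind the grasp point.
Start: joints at [-1.192, 0.332, -0.065, 1.46, 0.022, 1.35, -0.088], TCP at [0.244, 0.575, 0.292] pointing down, gripper open.
Joint ranges: [-2.6, 2.6], [-0.5, 2.12], [-1.47, 1.34], [0.16, 2.42], [-1.27, 4.41], [0.06, 2.06], [-2.6, 2.6]. Speed limits (rad/s): [2.22, 2.22, 2.79, 2.79, 3.14, 3.14, 3.14].

## Interface

Orientations are given as a unit quaternion [x, y, z, w].
In Python, from bench import monitor, viewer, workorder, nets, r gives the robot as it stands.
- The arm moves only by the tool drive_tool, never from a script. Its argument "plan" is a list of rows, each an object of numbers: "rx", "ry", "rz": the turn, a rotation vector about the tool's x, y, z in units of 360 degrees (1.0 is 360 degrees); "x", "y", "z": the shift along the tool's x, y, z in units of 1000 mm (1.0 is 1000 mm); "fingers": the opening, from 0 (shut) to 1 (fully open). In form: [{"rx": .., "ry": .., "rz": .., "x": .., "y": .., "z": .., "fingers": ..}, ...]. A call has 1 to 12 rows; each row is the pose to reach, as a shift and turn from the pose commanded when the call began, along the tool's axes at that moment, turning the shorter way round; what a row does not reach only later rows make up. A row lasts 1/8 s, in which the tool goes at most 62.5 mm and 10.7 degrees, less where a joint would pass 70% of its speed; a pose out of reach is approached as far as the arm can. A call with a number of a shift or a turn outside -1 to 1 is refused whole. A call with a gripper value outside its range is refused whole. The fingers move at their own pace and stop on an object; "squeeze" is the grip in N (left out, the last holds). Time passes only in rows, so rows that repeat a pose let the fingers close. It gives the time, the measured TCP pose, the force and the opening at its end, in the units of the state.
- monitor.read_state(): the state, without advancing time (a new reading comes with each control period).
- viewer.camera(name): name is "side" or "top"; returns a dict with "color" (420x560x3 uint8, red, green, blue), "depth" (420x560 float32, m along the optical axis (not along the pixel's ray), 0 where there is no reading), "camera_matrix" (3x3 intrinsics, pixels), "xyz" and "rotation" of the camera in the world. Camera axes: x right, y down, z forward; pixel columns grow to the right and rows downward; lengths in m; the calibration is good to about 2 mm. A picture is of the moment at which its call begins.
- workorder.close_job(): hands the job in, once; it reports no verdict.
Trained networks look in the newest picture that a camera, given by its name, has taken for a name from the list of things; names that differ only in an ending like _2 or _b are one class to them, and where a whole thing is asked for, a point or a joint stands for the part that bears it (a point fixed in the world has none). Each returns a list of dicts, best first, with "confidence" (0 to 1); they miss things now and then, are a little off and sometimes report something else, mostly with a low value. They report only what shows in the picture. A call takes as long as a camera call.
- nets.find_in(label, camera): "centre" ([x, y, z] in m, in world coordinates, good to about 4 mm: the middle of the surface that is visible of it).
- nets.regions_of(label, camera): "region" (420x560 bool, what is visible of it).
The state is a dict: "time": time; "joint_positions": joint angles; "joint_vel": joint speeds; "joint_torque": joint torques, N m; "ee_pos": TCP position; "eef_rot": TCP orientation; "ft_force": force on the tool from outside, world axes, zero at the start; "torque": the same for the moment, N m; "width": finger opening in m.
Only numpy, scipy, OpenCV 4.12 (cv2) and the standard library are available. Lean on these libraries where they do the work, as an engineer would, in place of code of your own. Each camera call takes 0.05 s, during which the arm holds its last target.

## Working session

There is one attempt and no reset: what is moved stays moved. The work goes in short steps, Python scripts to look and compute and a tool call to move; the robot and the scene stay as the last step left them, time stands still between calls to the robot, and variables do not carry over. Pictures are saved under pics/ and viewed, and the job is handed in when it is done.

Besides the shell and the picture viewer there is one more tool, called as name(argument=value, ...), one argument or row to a line, values as JSON. drive_tool: Moves the arm, as the interface text tells. Its arguments: {"type":"object","properties":{"plan":{"type":"array","items":{"type":"object","properties":{"rx":{"type":"number","minimum":-1,"maximum":1},"ry":{"type":"number","minimum":-1,"maximum":1},"rz":{"type":"number","minimum":-1,"maximum":1},"x":{"type":"number","minimum":-1,"maximum":1},"y":{"type":"number","minimum":-1,"maximum":1},"z":{"type":"number","minimum":-1,"maximum":1},"fingers":{"type":"number"}}}},"squeeze":{"type":"number"}},"required":["plan"]}

```bash
ls; mkdir -p pics
cat > h.py <<'E'
import numpy as np, cv2, json
from bench import monitor, viewer, workorder, nets, r
from scipy.spatial.transform import Rotation as R
def cam(n,save=None,scale=1,crop=None):
    d=viewer.camera(n)
    if save: 
        im=d["color"][:,:,::-1]
        if crop: a,b,c,e=crop; im=im[a:b,c:e]
        cv2.imwrite("pics/"+save,cv2.resize(im,None,fx=scale,fy=scale,interpolation=cv2.INTER_CUBIC))
    return d
def cloud(d):
    K=d["camera_matrix"];z=d["depth"];v,u=np.mgrid[:z.shape[0],:z.shape[1]]
    P=np.stack([(u-K[0,2])/K[0,0]*z,(v-K[1,2])/K[1,1]*z,z],-1)
    rot=np.array(d["rotation"]); rot=rot if rot.shape==(3,3) else R.from_quat(rot).as_matrix()
    P=P@rot.T+np.array(d["xyz"]); P[z==0]=np.nan
    return P
E
python3 - <<'E'
from h import *
for n in("top","side"):
    d=cam(n,n+"0.png",1.4); print(n,d["xyz"],d["rotation"],d["camera_matrix"])
    for l in ["mixer","vial_a","vial_b","vial_c","cap_a","cap_b","cap_c","catch_pin","catch","lever_grip","run_lever","reagent_bottle","slide_box","timer"]:
        print(l,[(np.round(q["centre"],3).tolist(),round(q["confidence"],2)) for q in nets.find_in(l,n)][:5])
print(monitor.read_state(), r.grip_depth)
E
```

```text
pics
top [0.37308449 0.03984669 1.35964676] [ 0.71436076 -0.69641511  0.05609219 -0.03934921] [[504.9621929    0.         278.51516116]
 [  0.         504.9621929  209.90039939]
 [  0.           0.           1.        ]]
mixer [([0.555, -0.012, 0.058], 0.62)]
vial_a [([0.53, 0.149, 0.133], 0.67), ([0.525, 0.101, 0.141], 0.66), ([0.531, 0.046, 0.143], 0.61), ([0.523, 0.103, 0.138], 0.41)]
vial_b [([0.53, 0.149, 0.133], 0.67), ([0.525, 0.101, 0.141], 0.66), ([0.531, 0.046, 0.143], 0.61), ([0.523, 0.103, 0.138], 0.41)]
vial_c [([0.53, 0.149, 0.133], 0.67), ([0.525, 0.101, 0.141], 0.66), ([0.531, 0.046, 0.143], 0.61), ([0.523, 0.103, 0.138], 0.41)]
cap_a [([0.531, 0.053, 0.139], 0.7), ([0.539, 0.152, 0.166], 0.53), ([0.525, 0.102, 0.139], 0.46)]
cap_b [([0.531, 0.053, 0.139], 0.7), ([0.539, 0.152, 0.166], 0.53), ([0.525, 0.102, 0.139], 0.46)]
cap_c [([0.531, 0.053, 0.139], 0.7), ([0.539, 0.152, 0.166], 0.53), ([0.525, 0.102, 0.139], 0.46)]
catch_pin [([0.593, -0.141, 0.107], 0.53)]
catch [([0.596, -0.143, 0.109], 0.61)]
lever_grip [([0.642, -0.117, 0.162], 0.68)]
run_lever [([0.644, -0.1
[... 1589 characters left out ...]
me': 1.5, 'joint_positions': array([-1.19155274,  0.33217618, -0.06473166,  1.46005595,  0.02157887,
        1.34992767, -0.08849488]), 'joint_vel': array([-0.00044848,  0.0012891 , -0.00032729, -0.00188615, -0.00058046,
       -0.00020732,  0.00213778]), 'joint_torque': array([ 1.15712555e-04, -6.23033738e+01,  2.46382446e-02, -3.90124619e+01,
       -6.11440628e-02,  3.15022131e-02,  2.08319898e-05]), 'ee_pos': array([0.2444182 , 0.57525084, 0.29231154]), 'eef_rot': array([ 1.99556625e-01,  9.79886294e-01,  6.61675029e-05, -1.30059625e-05]), 'ft_force': array([-0.36986206,  0.19450411, -0.32044134]), 'torque': array([0.00784169, 0.01746373, 0.03284328]), 'width': 0.08770093323371683} 0.051
```

View pics/top0.png

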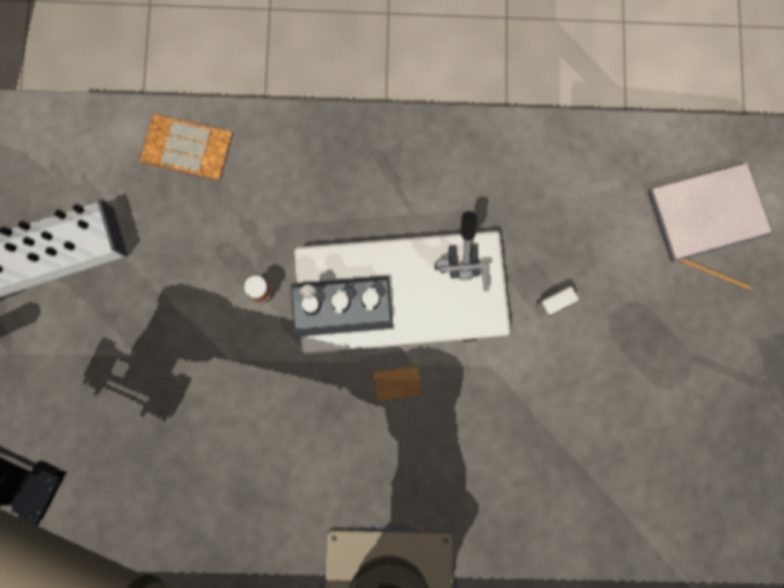

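View pics/side0.png

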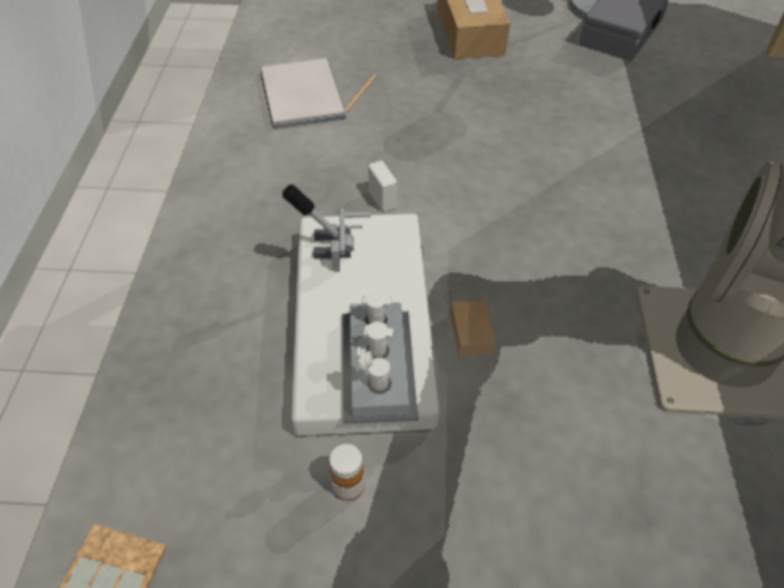

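The leftmost vial's cap stands open (top view at about (310,293), side view (365,355)). Next I'll fit the mixer pose and zoom in.

Run:
```python
from h import *
pts=[]
for n,c in(("top",(150,250,195,375)),("side",(120,310,200,320))):
    d=cam(n,n+"1.png",4 if n=="top" else 3.1,c); P=cloud(d)
    m=(abs(P[...,2]-.06)<.006)&(P[...,0]>.4)&(P[...,0]<.75)&(abs(P[...,1])<.25)
    # largest component
    k,lab,st,_=cv2.connectedComponentsWithStats(m.astype(np.uint8))
    q=P[lab==1+np.argmax(st[1:,4])]
    q=q[:, :2].astype(np.float32); (cx,cy),(w,h),a=cv2.minAreaRect(q*1000); print(n,cx,cy,w,h,a,np.nanmedian(P[lab==1+np.argmax(st[1:,4])][:,2]))
    for nm,bx in (("vialL",(.48,.58,.135,.18)),("vialM",(.48,.58,.08,.13)),("vialR",(.48,.58,.02,.08))):
        s=(P[...,0]>bx[0])&(P[...,0]<bx[1])&(P[...,1]>bx[2])&(P[...,1]<bx[3])&(P[...,2]>.125)
        s=P[s]; print(nm,len(s),np.round(s.mean(0),3),s.min(0).round(3),s.max(0).round(3))
```

```text
top 558.313232421875 -5.99102783203125 199.49620056152344 396.4346923828125 6.398740768432617 0.06046549165946957
vialL 183 [0.529 0.153 0.149] [0.509 0.14  0.128] [0.548 0.168 0.178]
vialM 135 [0.526 0.1   0.143] [0.506 0.087 0.133] [0.545 0.114 0.15 ]
vialR 131 [0.532 0.048 0.143] [0.513 0.034 0.128] [0.551 0.06  0.148]
side 557.410888671875 -4.93621826171875 199.09364318847656 400.3311462402344 6.524932384490967 0.05984280477608239
vialL 322 [0.527 0.156 0.146] [0.507 0.138 0.125] [0.546 0.17  0.173]
vialM 254 [0.525 0.103 0.14 ] [0.505 0.085 0.126] [0.544 0.115 0.146]
vialR 231 [0.531 0.051 0.14 ] [0.511 0.033 0.125] [0.55  0.063 0.147]
```

```bash
ls pics
```

```text
side0.png
side1.png
top0.png
top1.png
```

View pics/top1.png

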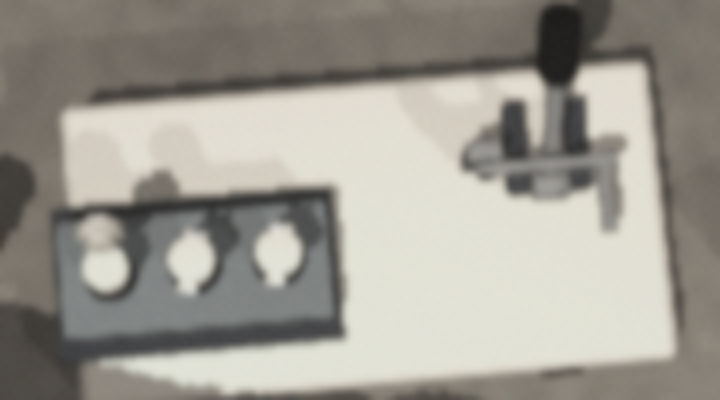

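View pics/side1.png

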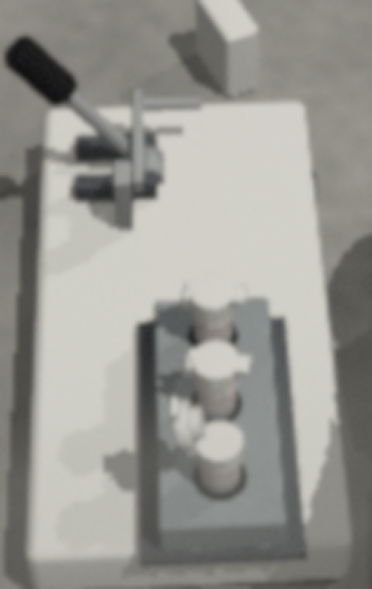

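```bash
cat >> h.py <<'E'
TH=np.deg2rad(6.45); MC=np.array([.558,-.0055,0])
Rm=R.from_euler('z',TH).as_matrix()
def m2w(p): return Rm@np.array(p)+MC
def w2m(P): return (P-MC)@Rm
E
python3 - <<'E'
from h import *
for n in("top","side"):
    d=cam(n); Q=w2m(cloud(d))*1000
    def show(nm,lo,hi):
        s=np.all((Q>lo)&(Q<hi),-1); s=Q[s]
        print(n,nm,len(s)); return s
    s=show("pin",(-30,-165,85),(20,-135,120)); print(s.round(0).tolist()[:40])
    s=show("turret",(-10,-147,68),(60,-60,130)); print(s.round(0)[np.argsort(s[:,0])][:25].tolist())
    s=show("cap",(-60,130,148),(20,190,200)); print(s.round(0).tolist()[::3])
    s=show("lever",(60,-150,120),(160,-90,220)); print(s.mean(0),s.min(0),s.max(0))
print(m2w([-.0335,-.150,.1]))
E
```

```text
top pin 63
[[20.0, -150.0, 103.0], [19.0, -153.0, 104.0], [19.0, -155.0, 108.0], [19.0, -158.0, 106.0], [17.0, -150.0, 103.0], [16.0, -152.0, 106.0], [16.0, -154.0, 108.0], [17.0, -158.0, 103.0], [15.0, -150.0, 101.0], [14.0, -152.0, 103.0], [14.0, -155.0, 103.0], [14.0, -157.0, 105.0], [12.0, -149.0, 105.0], [11.0, -152.0, 106.0], [12.0, -155.0, 104.0], [12.0, -157.0, 103.0], [10.0, -150.0, 102.0], [9.0, -152.0, 104.0], [9.0, -154.0, 107.0], [9.0, -156.0, 105.0], [7.0, -149.0, 102.0], [7.0, -152.0, 103.0], [6.0, -153.0, 107.0], [6.0, -156.0, 108.0], [4.0, -151.0, 104.0], [4.0, -153.0, 106.0], [3.0, -156.0, 107.0], [4.0, -160.0, 99.0], [2.0, -152.0, 99.0], [2.0, -154.0, 100.0], [1.0, -155.0, 108.0], [2.0, -160.0, 97.0], [-1.0, -151.0, 102.0], [-2.0, -153.0, 107.0], [-2.0, -155.0, 105.0], [-2.0, -158.0, 105.0], [-4.0, -150.0, 104.0], [-3.0, -153.0, 102.0], [-4.0, -155.0, 105.0], [-4.0, -158.0, 105.0]]
top turret 435
[[10.0, -118.0, 69.0], [10.0, -115.0, 70.0], [10.0, -130.0, 76.0], [11.0, -136.0, 71.0], [11.0, -123.0, 73.0], [11.0, -126.0, 72.0], [12.0, -120.0, 74.0], [12.0, -129.0, 6
[... 3184 characters left out ...]
68.0, 165.0], [-8.0, 166.0, 161.0], [4.0, 170.0, 165.0], [-1.0, 170.0, 166.0], [-6.0, 166.0, 159.0], [-12.0, 160.0, 150.0], [-1.0, 170.0, 162.0], [-6.0, 168.0, 160.0], [-12.0, 162.0, 150.0], [1.0, 173.0, 163.0], [-5.0, 169.0, 158.0], [-10.0, 170.0, 159.0], [2.0, 173.0, 161.0], [-3.0, 172.0, 158.0], [-8.0, 172.0, 158.0], [2.0, 174.0, 159.0], [-3.0, 175.0, 160.0], [-8.0, 169.0, 152.0], [3.0, 174.0, 156.0], [-3.0, 175.0, 157.0], [3.0, 174.0, 153.0], [-3.0, 174.0, 153.0], [1.0, 176.0, 153.0], [-4.0, 176.0, 152.0]]
side lever 332
[  85.04549965 -117.84701314  165.96635309] [  60.08113801 -136.94564725  122.21463105] [ 111.1714928  -108.66718817  191.50330837]
[ 0.54156246 -0.1583138   0.1       ]
```

```bash
cat >> h.py <<'E'
CMD=None
def base():
    s=monitor.read_state(); return s["ee_pos"],R.from_quat(s["eef_rot"]),s
def tgt(p_m,tilt=0.,ext=.07,flip=False,yaw=0.):
    """p_m mixer-frame point at distance ext along the fingers; jaw along mixer y; tilt>0: fingers point down & toward -x (lever leaning back)"""
    z=np.array([-np.sin(tilt),0,-np.cos(tilt)]); y=np.array([0,1.,0]); 
    if flip: y=-y
    x=np.cross(y,z); M=Rm@R.from_euler('z',yaw).as_matrix()@np.stack([x,y,z],1)
    return m2w(p_m)-M[:,2]*ext, R.from_matrix(M)
def row(b,t):
    bp,bR=b[:2]; d=bR.inv().apply(t[0]-bp); rv=(bR.inv()*t[1]).as_rotvec()/(2*np.pi)
    return "x %.4f y %.4f z %.4f | rx %.4f ry %.4f rz %.4f"%(*d,*rv)
E
python3 - <<'E'
from h import *
b=base(); print(b[2]["time"])
for p in [(.045,.162,.22),(.045,.162,.152)]: print(row(b,tgt(p)), row(b,tgt(p,flip=True)))
E
```

```text
1.7
x -0.4752 y -0.2487 z 0.0023 | rx 0.0000 ry 0.0000 rz -0.0819 x -0.4752 y -0.2487 z 0.0023 | rx 0.0000 ry -0.0000 rz 0.4181
x -0.4752 y -0.2487 z 0.0703 | rx 0.0000 ry 0.0000 rz -0.0819 x -0.4752 y -0.2487 z 0.0703 | rx 0.0000 ry -0.0000 rz 0.4181
```

drive_tool(
  plan=[
    {"x": -0.475,"y": -0.249,"z": 0.0,"rz": -0.082,"fingers": 0},
    {"x": -0.475,"y": -0.249,"z": 0.0,"rz": -0.082,"fingers": 0},
    {"x": -0.475,"y": -0.249,"z": 0.0,"rz": -0.082,"fingers": 0},
    {"x": -0.475,"y": -0.249,"z": 0.0,"rz": -0.082,"fingers": 0},
    {"x": -0.475,"y": -0.249,"z": 0.0,"rz": -0.082,"fingers": 0},
    {"x": -0.475,"y": -0.249,"z": 0.0,"rz": -0.082,"fingers": 0},
    {"x": -0.475,"y": -0.249,"z": 0.0,"rz": -0.082,"fingers": 0},
    {"x": -0.475,"y": -0.249,"z": 0.0,"rz": -0.082,"fingers": 0},
    {"x": -0.475,"y": -0.249,"z": 0.0,"rz": -0.082,"fingers": 0},
    {"x": -0.475,"y": -0.249,"z": 0.0,"rz": -0.082,"fingers": 0},
    {"x": -0.475,"y": -0.249,"z": 0.0,"rz": -0.082,"fingers": 0},
    {"x": -0.475,"y": -0.249,"z": 0.0,"rz": -0.082,"fingers": 0},
  ],
)

```text
validation failed for argument at $.pl...
```

Run:
```python
from h import *
b=base(); print(b[2]["time"],b[2]["ft_force"],b[2]["width"],b[0],w2m(b[0]),b[2]["joint_positions"])
for p in [(.045,.162,.152),(-.028,.162,.152)]: print(row(b,tgt(p)))
d=cam("side","side2.png",3,(120,310,180,340))
```

```text
1.7 [-0.260012   -0.22908    -0.45033789] 0.08679378943533567 [0.24442084 0.57524675 0.29227902] [-0.24635545  0.61229704  0.29227902] [-1.19158507  0.33220987 -0.0647092   1.46007984  0.02161922  1.34991353
 -0.08848746]
x -0.4752 y -0.2487 z 0.0703 | rx 0.0000 ry 0.0000 rz -0.0819
x -0.4116 y -0.2846 z 0.0703 | rx 0.0000 ry 0.0000 rz -0.0819
```

View pics/side2.png

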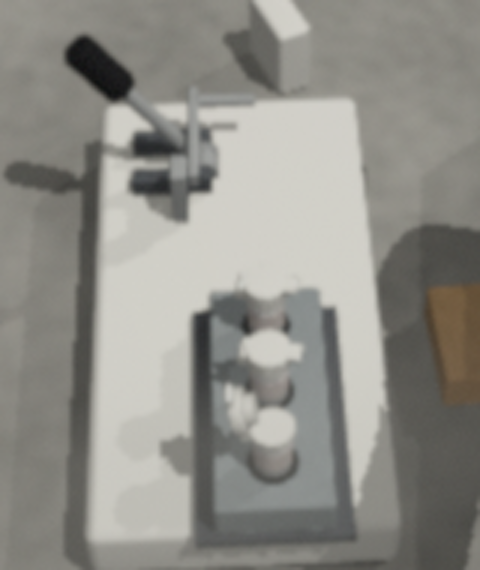

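The plan was refused, so the arm hasn't moved. I'll retry with one small row to find out why.

drive_tool(
  plan=[
    {"x": -0.475,"y": -0.249,"z": 0.001,"rx": 0.0,"ry": 0.0,"rz": -0.082,"fingers": 0.0},
  ],
)

```text
time: 1.88
ee_pos: [0.2799, 0.53, 0.2916]
eef_rot: [0.103, 0.995, 0.0, -0.001]
ft_force: [2.1, -0.3, 0.5]
width: 0.0828
```

Run:
```python
from h import *
b=base()
for p in [(.045,.162,.22)]: print(row(b,tgt(p)))
```

```text
x -0.3740 y -0.2990 z 0.0006 | rx 0.0001 ry -0.0003 rz -0.0508
```

drive_tool(
  plan=[
    {"x": -0.374,"y": -0.299,"z": 0.001,"rz": -0.05,"fingers": 0.0},
    {"x": -0.374,"y": -0.299,"z": 0.001,"rz": -0.05,"fingers": 0.0},
    {"x": -0.374,"y": -0.299,"z": 0.001,"rz": -0.05,"fingers": 0.0},
    {"x": -0.374,"y": -0.299,"z": 0.001,"rz": -0.05,"fingers": 0.0},
    {"x": -0.374,"y": -0.299,"z": 0.001,"rz": -0.05,"fingers": 0.0},
    {"x": -0.374,"y": -0.299,"z": 0.001,"rz": -0.05,"fingers": 0.0},
    {"x": -0.374,"y": -0.299,"z": 0.001,"rz": -0.05,"fingers": 0.0},
    {"x": -0.374,"y": -0.299,"z": 0.001,"rz": -0.05,"fingers": 0.0},
    {"x": -0.374,"y": -0.299,"z": 0.001,"rz": -0.05,"fingers": 0.0},
    {"x": -0.374,"y": -0.299,"z": 0.001,"rz": -0.05,"fingers": 0.0},
  ],
)

```text
validation failed for argument at $.pl...
```

Run:
```python
from h import *
b=base(); print(b[2]["time"],b[2]["ft_force"],b[2]["width"],w2m(b[0]),b[2]["joint_positions"])
for p in [(.045,.162,.152),(-.028,.162,.152)]: print(row(b,tgt(p)))
d=cam("side","side3.png",3,(120,310,180,340))
d=cam("top","top3.png",3,(150,260,180,380))
```

```text
1.875 [ 2.12236722 -0.25898451  0.50713403] 0.08284120671017124 [-0.2162058   0.56331117  0.29157463] [-1.10297246  0.27692272 -0.069771    1.53251517  0.01732995  1.33267097
  0.18972965]
x -0.3742 y -0.2990 z 0.0686 | rx 0.0001 ry -0.0003 rz -0.0508
x -0.3049 y -0.3219 z 0.0687 | rx 0.0001 ry -0.0003 rz -0.0508
```

View pics/side3.png

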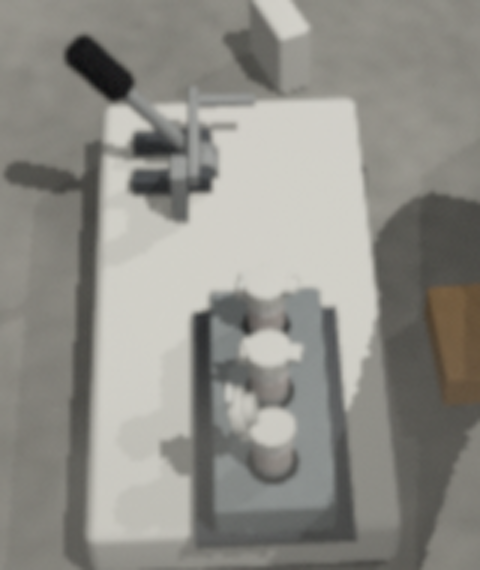

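drive_tool(
  plan=[
    {"x": -0.374,"y": -0.299,"z": 0.001,"rx": 0.0,"ry": 0.0,"rz": -0.05,"fingers": 0.0},
    {"x": -0.374,"y": -0.299,"z": 0.001,"rx": 0.0,"ry": 0.0,"rz": -0.05,"fingers": 0.0},
    {"x": -0.374,"y": -0.299,"z": 0.001,"rx": 0.0,"ry": 0.0,"rz": -0.05,"fingers": 0.0},
    {"x": -0.374,"y": -0.299,"z": 0.001,"rx": 0.0,"ry": 0.0,"rz": -0.05,"fingers": 0.0},
    {"x": -0.374,"y": -0.299,"z": 0.001,"rx": 0.0,"ry": 0.0,"rz": -0.05,"fingers": 0.0},
    {"x": -0.374,"y": -0.299,"z": 0.001,"rx": 0.0,"ry": 0.0,"rz": -0.05,"fingers": 0.0},
    {"x": -0.374,"y": -0.299,"z": 0.001,"rx": 0.0,"ry": 0.0,"rz": -0.05,"fingers": 0.0},
    {"x": -0.374,"y": -0.299,"z": 0.001,"rx": 0.0,"ry": 0.0,"rz": -0.05,"fingers": 0.0},
    {"x": -0.374,"y": -0.299,"z": 0.001,"rx": 0.0,"ry": 0.0,"rz": -0.05,"fingers": 0.0},
    {"x": -0.374,"y": -0.299,"z": 0.001,"rx": 0.0,"ry": 0.0,"rz": -0.05,"fingers": 0.0},
  ],
)

```text
time: 3.22
ee_pos: [0.5842, 0.1558, 0.291]
eef_rot: [-0.049, 0.999, 0.0, -0.0]
ft_force: [-0.5, -0.6, -0.5]
width: 0.0007
```

Run:
```python
from h import *
b=base(); print(b[2]["time"],b[2]["ft_force"],b[2]["width"],w2m(b[0]),b[2]["joint_positions"])
for p in [(.045,.162,.152),(-.028,.162,.152)]: print(row(b,tgt(p)))
d=cam("side","side4.png",3,(120,310,180,340))
d=cam("top","top4.png",3,(150,260,180,380))
```

```text
3.225 [-0.4957081  -0.62775404 -0.48992705] 0.0006779796338995573 [0.04411772 0.15735442 0.29104664] [-0.50765559  0.28571965  0.21168972  1.53218475 -0.06165384  1.33039346
  1.37863013]
x -0.0008 y 0.0046 z 0.0690 | rx 0.0001 ry -0.0001 rz -0.0024
x 0.0722 y 0.0035 z 0.0691 | rx 0.0001 ry -0.0001 rz -0.0024
```

View pics/side4.png

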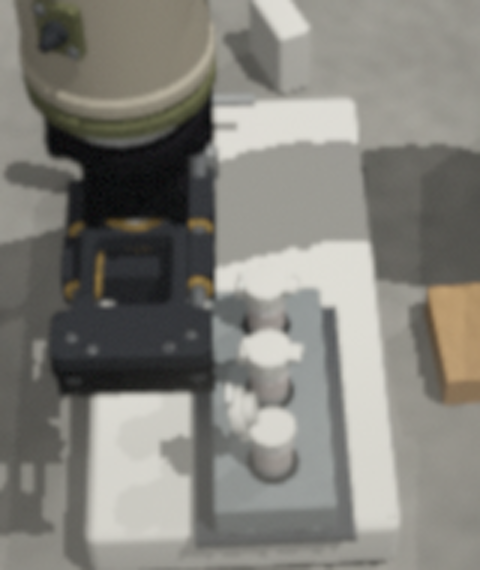

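All seven fields are needed in each row. The gripper is now behind the open cap at about (235,410), so I'll descend and sweep forward.

drive_tool(
  plan=[
    {"x": 0.0,"y": 0.005,"z": 0.04,"rx": 0.0,"ry": 0.0,"rz": -0.002,"fingers": 0.0},
    {"x": 0.0,"y": 0.005,"z": 0.069,"rx": 0.0,"ry": 0.0,"rz": -0.002,"fingers": 0.0},
    {"x": 0.0,"y": 0.005,"z": 0.069,"rx": 0.0,"ry": 0.0,"rz": -0.002,"fingers": 0.0},
    {"x": 0.01,"y": 0.004,"z": 0.069,"rx": 0.0,"ry": 0.0,"rz": -0.002,"fingers": 0.0},
    {"x": 0.02,"y": 0.004,"z": 0.069,"rx": 0.0,"ry": 0.0,"rz": -0.002,"fingers": 0.0},
    {"x": 0.03,"y": 0.004,"z": 0.069,"rx": 0.0,"ry": 0.0,"rz": -0.002,"fingers": 0.0},
    {"x": 0.04,"y": 0.004,"z": 0.069,"rx": 0.0,"ry": 0.0,"rz": -0.002,"fingers": 0.0},
    {"x": 0.05,"y": 0.004,"z": 0.069,"rx": 0.0,"ry": 0.0,"rz": -0.002,"fingers": 0.0},
    {"x": 0.058,"y": 0.004,"z": 0.069,"rx": 0.0,"ry": 0.0,"rz": -0.002,"fingers": 0.0},
    {"x": 0.066,"y": 0.004,"z": 0.069,"rx": 0.0,"ry": 0.0,"rz": -0.002,"fingers": 0.0},
    {"x": 0.072,"y": 0.004,"z": 0.069,"rx": 0.0,"ry": 0.0,"rz": -0.002,"fingers": 0.0},
  ],
)

```text
time: 4.7
ee_pos: [0.5119, 0.152, 0.2221]
eef_rot: [-0.055, 0.998, 0.0, -0.0]
ft_force: [-0.1, -0.1, -0.4]
width: 0.0004
```

Run:
```python
from h import *
b=base(); print(b[2]["time"],b[2]["ft_force"],w2m(b[0]))
for p in [(-.025,.162,.142)]: print(row(b,tgt(p)))
d=cam("side","side5.png",3,(120,310,180,340))
```

```text
4.7 [-0.08939419 -0.08478893 -0.39928279] [-0.02810791  0.16171413  0.2220781 ]
x -0.0031 y 0.0003 z 0.0101 | rx 0.0000 ry -0.0000 rz -0.0004
```

View pics/side5.png

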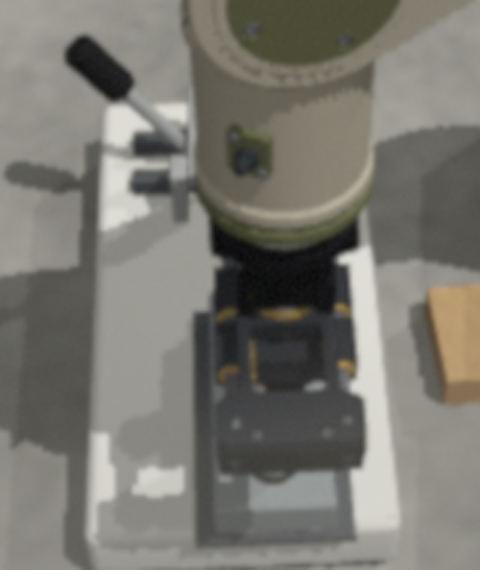

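drive_tool(
  plan=[
    {"x": -0.001,"y": 0.0,"z": 0.004,"rx": 0.0,"ry": 0.0,"rz": 0.0,"fingers": 0.0},
    {"x": -0.001,"y": 0.0,"z": 0.007,"rx": 0.0,"ry": 0.0,"rz": 0.0,"fingers": 0.0},
    {"x": -0.001,"y": 0.0,"z": 0.009,"rx": 0.0,"ry": 0.0,"rz": 0.0,"fingers": 0.0},
    {"x": -0.001,"y": 0.0,"z": 0.01,"rx": 0.0,"ry": 0.0,"rz": 0.0,"fingers": 0.0},
    {"x": -0.001,"y": 0.0,"z": 0.01,"rx": 0.0,"ry": 0.0,"rz": 0.0,"fingers": 0.0},
  ],
)

```text
time: 5.38
ee_pos: [0.5134, 0.1521, 0.213]
eef_rot: [-0.055, 0.998, 0.0, -0.0]
ft_force: [-4.5, -1.6, 10.7]
width: 0.0005
```

Run:
```python
from h import *
b=base()
for p in [(-.027,.162,.22),(-.008,-.1525,.20)]: print(row(b,tgt(p,ext=.056)))
```

```text
x 0.0004 y 0.0004 z -0.0630 | rx 0.0000 ry -0.0000 rz -0.0004
x -0.0194 y -0.3141 z -0.0431 | rx 0.0000 ry -0.0000 rz -0.0004
```

drive_tool(
  plan=[
    {"x": 0.0,"y": 0.0,"z": -0.04,"rx": 0.0,"ry": 0.0,"rz": 0.0,"fingers": 0.0},
    {"x": -0.01,"y": -0.05,"z": -0.045,"rx": 0.0,"ry": 0.0,"rz": 0.0,"fingers": 0.0},
    {"x": -0.019,"y": -0.314,"z": -0.045,"rx": 0.0,"ry": 0.0,"rz": 0.0,"fingers": 0.5},
    {"x": -0.019,"y": -0.314,"z": -0.045,"rx": 0.0,"ry": 0.0,"rz": 0.0,"fingers": 0.5},
    {"x": -0.019,"y": -0.314,"z": -0.045,"rx": 0.0,"ry": 0.0,"rz": 0.0,"fingers": 0.5},
    {"x": -0.019,"y": -0.314,"z": -0.045,"rx": 0.0,"ry": 0.0,"rz": 0.0,"fingers": 0.5},
    {"x": -0.019,"y": -0.314,"z": -0.045,"rx": 0.0,"ry": 0.0,"rz": 0.0,"fingers": 0.5},
    {"x": -0.019,"y": -0.314,"z": -0.045,"rx": 0.0,"ry": 0.0,"rz": 0.0,"fingers": 0.5},
    {"x": -0.019,"y": -0.314,"z": -0.045,"rx": 0.0,"ry": 0.0,"rz": 0.0,"fingers": 0.5},
  ],
)

```text
time: 6.5
ee_pos: [0.567, -0.1557, 0.2569]
eef_rot: [-0.056, 0.998, 0.001, -0.0]
ft_force: [0.0, 0.2, -0.8]
width: 0.0432
```

Run:
```python
from h import *
b=base(); print(b[2]["time"],b[2]["ft_force"],w2m(b[0]),b[2]["width"],b[2]["joint_positions"])
for p in [(-.008,-.1525,.10)]: print(row(b,tgt(p,ext=.056)))
d=cam("side","side6.png",3,(120,310,180,340))
Q=w2m(cloud(d))*1000; s=np.all((Q>(-60,140,130))&(Q<(20,190,200)),-1); s=Q[s]; print(s.min(0),s.max(0),np.percentile(s[:,2],[50,90,98]))
d=cam("top","top6.png",3,(150,260,180,380))
Q=w2m(cloud(d))*1000; s=np.all((Q>(-60,140,130))&(Q<(20,190,200)),-1); s=Q[s]; print(s.min(0),s.max(0),np.percentile(s[:,2],[50,90,98]))
```

```text
6.5 [ 0.0070489   0.20807564 -0.84224332] [-0.00792399 -0.15030229  0.25685155] 0.043241251012781985 [-0.15223482  0.28029391  0.41363527  1.63238631 -0.1182151   1.25413445
  1.96718901]
x 0.0001 y -0.0023 z 0.1008 | rx 0.0002 ry -0.0000 rz -0.0000
[-40.22757033 148.19842877 130.0484257 ] [ -2.2521531  175.92200958 146.23120244] [142.07596453 143.87615325 144.73641085]
[-39.92338766 147.85397751 132.16539388] [ -1.71255212 175.25164587 150.91959454] [143.74097985 147.36773731 149.0262051 ]
```

View pics/side6.png

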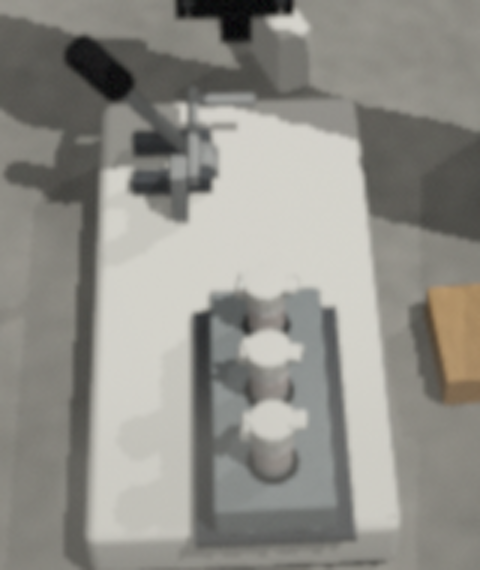

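View pics/top6.png

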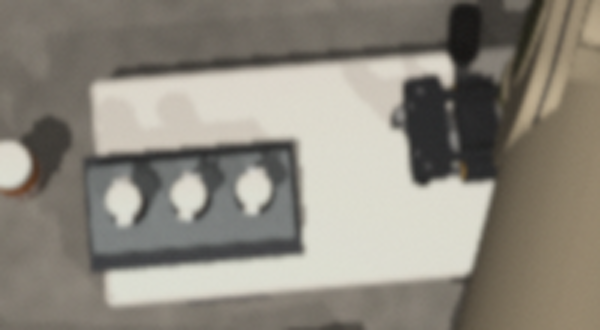

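All three caps look flat and shut (side view (265,285), (270,350), (275,418)), with the left cap's surface at about 143 mm. Now down over the pin.

drive_tool(
  plan=[
    {"x": 0.003,"y": -0.002,"z": 0.04,"rx": 0.0,"ry": 0.0,"rz": 0.0,"fingers": 0.5},
    {"x": 0.003,"y": -0.002,"z": 0.08,"rx": 0.0,"ry": 0.0,"rz": 0.0,"fingers": 0.5},
    {"x": 0.003,"y": -0.002,"z": 0.1,"rx": 0.0,"ry": 0.0,"rz": 0.0,"fingers": 0.5},
    {"x": 0.003,"y": -0.002,"z": 0.1,"rx": 0.0,"ry": 0.0,"rz": 0.0,"fingers": 0.5},
  ],
)

```text
time: 7.1
ee_pos: [0.5634, -0.1587, 0.1558]
eef_rot: [-0.056, 0.998, 0.0, -0.001]
ft_force: [0.5, -0.7, 0.8]
width: 0.0433
```

Run:
```python
from h import *
b=base(); print(b[2]["time"],b[2]["ft_force"],w2m(b[0]),b[2]["width"])
d=cam("side","side7.png",4,(120,250,180,320))
```

```text
7.1 [ 0.46567918 -0.71546631  0.75376962] [-0.01188896 -0.15281525  0.15583942] 0.04333289689612373
```

View pics/side7.png

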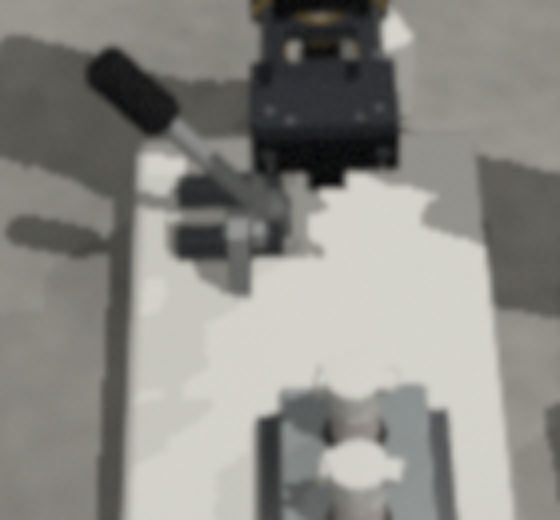

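Gripper is around the pin, with the body clear of the lever. Closing gently.

drive_tool(
  plan=[
    {"x": 0.0,"y": 0.0,"z": 0.0,"rx": 0.0,"ry": 0.0,"rz": 0.0,"fingers": 0.0},
    {"x": 0.0,"y": 0.0,"z": 0.0,"rx": 0.0,"ry": 0.0,"rz": 0.0,"fingers": 0.0},
    {"x": 0.0,"y": 0.0,"z": 0.0,"rx": 0.0,"ry": 0.0,"rz": 0.0,"fingers": 0.0},
    {"x": 0.0,"y": 0.0,"z": 0.0,"rx": 0.0,"ry": 0.0,"rz": 0.0,"fingers": 0.0},
  ],
  squeeze=6,
)

```text
time: 7.65
ee_pos: [0.5641, -0.1601, 0.1573]
eef_rot: [-0.055, 0.998, 0.0, 0.0]
ft_force: [0.4, 0.4, 0.6]
width: 0.0114
```

Run:
```python
from h import *
b=base(); print(b[2]["time"],b[2]["ft_force"],w2m(b[0]),b[2]["width"])
for a in np.arange(0.15,2.35,.15):
    print("%.2f  y %.4f z %.4f"%(a, .075*(1-np.cos(a)), -.075*np.sin(a)))
```

```text
7.65 [0.36354743 0.40022203 0.633448  ] [-0.01133255 -0.15433547  0.15734349] 0.011408264754362008
0.15  y 0.0008 z -0.0112
0.30  y 0.0033 z -0.0222
0.45  y 0.0075 z -0.0326
0.60  y 0.0131 z -0.0423
0.75  y 0.0201 z -0.0511
0.90  y 0.0284 z -0.0587
1.05  y 0.0377 z -0.0651
1.20  y 0.0478 z -0.0699
1.35  y 0.0586 z -0.0732
1.50  y 0.0697 z -0.0748
1.65  y 0.0809 z -0.0748
1.80  y 0.0920 z -0.0730
1.95  y 0.1028 z -0.0697
2.10  y 0.1129 z -0.0647
2.25  y 0.1221 z -0.0584
```

drive_tool(
  plan=[
    {"x": 0.0,"y": 0.001,"z": -0.011,"rx": 0.0,"ry": 0.0,"rz": 0.0,"fingers": 0.0},
    {"x": 0.0,"y": 0.003,"z": -0.022,"rx": 0.0,"ry": 0.0,"rz": 0.0,"fingers": 0.0},
    {"x": 0.0,"y": 0.0075,"z": -0.0325,"rx": 0.0,"ry": 0.0,"rz": 0.0,"fingers": 0.0},
    {"x": 0.0,"y": 0.013,"z": -0.042,"rx": 0.0,"ry": 0.0,"rz": 0.0,"fingers": 0.0},
    {"x": 0.0,"y": 0.02,"z": -0.051,"rx": 0.0,"ry": 0.0,"rz": 0.0,"fingers": 0.0},
    {"x": 0.0,"y": 0.028,"z": -0.0585,"rx": 0.0,"ry": 0.0,"rz": 0.0,"fingers": 0.0},
    {"x": 0.0,"y": 0.0375,"z": -0.065,"rx": 0.0,"ry": 0.0,"rz": 0.0,"fingers": 0.0},
    {"x": 0.0,"y": 0.048,"z": -0.07,"rx": 0.0,"ry": 0.0,"rz": 0.0,"fingers": 0.0},
    {"x": 0.0,"y": 0.0585,"z": -0.073,"rx": 0.0,"ry": 0.0,"rz": 0.0,"fingers": 0.0},
  ],
)

```text
time: 8.78
ee_pos: [0.5575, -0.1017, 0.2314]
eef_rot: [-0.055, 0.998, -0.0, 0.0]
ft_force: [-1.6, -1.7, 2.5]
width: 0.0095
```

Run:
```python
from h import *
b=base(); print(b[2]["time"],b[2]["ft_force"],w2m(b[0]),b[2]["width"])
d=cam("side","side8.png",4,(120,250,180,320))
```

```text
8.775 [-1.59561765 -1.66872128  2.5045239 ] [-0.01129735 -0.095542    0.23138906] 0.009489496895356903
```

View pics/side8.png

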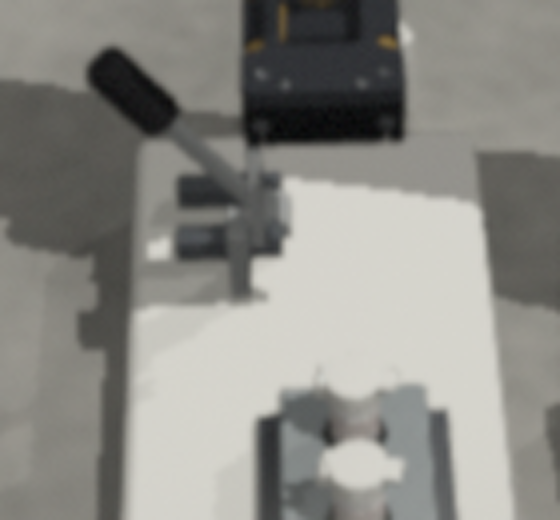

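drive_tool(
  plan=[
    {"x": 0.0,"y": 0.011,"z": -0.002,"rx": 0.0,"ry": 0.0,"rz": 0.0,"fingers": 0.0},
    {"x": 0.0,"y": 0.0225,"z": -0.002,"rx": 0.0,"ry": 0.0,"rz": 0.0,"fingers": 0.0},
    {"x": 0.0,"y": 0.0335,"z": 0.0,"rx": 0.0,"ry": 0.0,"rz": 0.0,"fingers": 0.0},
    {"x": 0.0,"y": 0.0445,"z": 0.0035,"rx": 0.0,"ry": 0.0,"rz": 0.0,"fingers": 0.0},
    {"x": 0.0,"y": 0.0545,"z": 0.0085,"rx": 0.0,"ry": 0.0,"rz": 0.0,"fingers": 0.0},
    {"x": 0.0,"y": 0.0605,"z": 0.0125,"rx": 0.0,"ry": 0.0,"rz": 0.0,"fingers": 0.0},
    {"x": 0.0,"y": 0.0605,"z": 0.0125,"rx": 0.0,"ry": 0.0,"rz": 0.0,"fingers": 0.5},
    {"x": 0.0,"y": 0.0605,"z": 0.0125,"rx": 0.0,"ry": 0.0,"rz": 0.0,"fingers": 0.5},
    {"x": 0.0,"y": 0.0605,"z": 0.0125,"rx": 0.0,"ry": 0.0,"rz": 0.0,"fingers": 0.5},
    {"x": 0.0,"y": 0.0605,"z": 0.0125,"rx": 0.0,"ry": 0.0,"rz": 0.0,"fingers": 0.5},
  ],
)

```text
time: 10.07
ee_pos: [0.551, -0.0421, 0.2177]
eef_rot: [-0.055, 0.998, 0.0, 0.0]
ft_force: [0.3, 0.3, 0.3]
width: 0.0399
```

Run:
```python
from h import *
b=base(); print(b[2]["time"],b[2]["ft_force"],w2m(b[0]),b[2]["width"])
d=cam("side","side9.png",4,(120,250,180,320))
```

```text
10.075 [0.32030967 0.27157461 0.33900213] [-0.01107858 -0.03556763  0.21771557] 0.03986087408354979
```

View pics/side9.png

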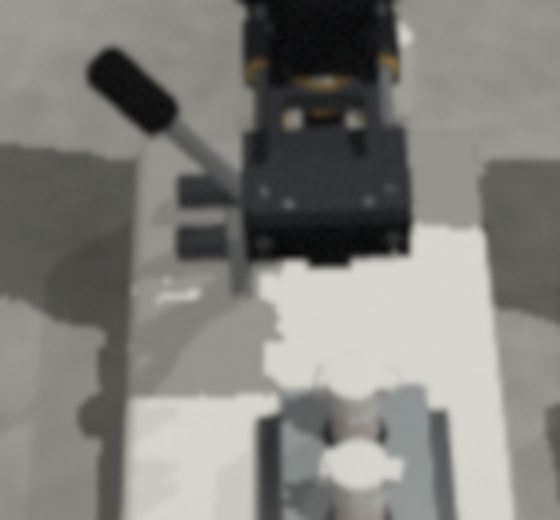

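drive_tool(
  plan=[
    {"x": 0.0,"y": 0.0,"z": -0.04,"rx": 0.0,"ry": 0.0,"rz": 0.0,"fingers": 0.5},
    {"x": 0.0,"y": 0.0,"z": -0.09,"rx": 0.0,"ry": 0.0,"rz": 0.0,"fingers": 0.7},
    {"x": 0.0,"y": 0.0,"z": -0.1,"rx": 0.0,"ry": 0.0,"rz": 0.0,"fingers": 0.7},
  ],
)

```text
time: 10.5
ee_pos: [0.552, -0.0422, 0.3211]
eef_rot: [-0.055, 0.998, 0.0, 0.003]
ft_force: [1.1, -0.0, 0.1]
width: 0.0561
```

Run:
```python
from h import *
b=base(); print(b[2]["time"],b[2]["ft_force"],w2m(b[0]),b[2]["width"],b[2]["joint_positions"])
for n in("side","top"):
    d=cam(n,n+"10.png",4,(120,250,180,320) if n=="side" else (130,240,240,380))
    Q=w2m(cloud(d))*1000
    s=np.all((Q>(70,-150,145))&(Q<(130,-90,210)),-1); s=Q[s]; print(n,"grip",len(s),s.mean(0),np.percentile(s,[2,98],axis=0))
    s=np.all((Q>(20,-100,85))&(Q<(33,10,180)),-1); s=Q[s]; print("bar",len(s)); print(s[np.argsort(-s[:,1])].round(0).tolist()[:12])
for l in (.08,0): print(row(b,tgt((.089+np.sin(.35)*l,-.121,.163+np.cos(.35)*l),tilt=.35,ext=.051)))
```

```text
10.5 [ 1.09141332 -0.02440169  0.09341782] [-0.01009428 -0.0357637   0.32112686] 0.05606887704434662 [-0.32252551  0.15308704  0.3560236   1.63194002 -0.05509877  1.36103565
  1.72127777]
side grip 278 [  88.79851926 -117.39886304  171.28425335] [[  71.16097737 -130.79353673  147.15694367]
 [ 108.15094877 -110.5534476   188.99240773]]
bar 57
[[30.0, -13.0, 154.0], [28.0, -13.0, 154.0], [24.0, -14.0, 153.0], [24.0, -14.0, 155.0], [28.0, -15.0, 155.0], [26.0, -15.0, 152.0], [25.0, -16.0, 160.0], [30.0, -16.0, 154.0], [26.0, -16.0, 154.0], [27.0, -16.0, 157.0], [24.0, -17.0, 155.0], [26.0, -17.0, 155.0]]<stdin>:6: RuntimeWarning: Mean of empty slice.
  ret = um.true_divide(
Traceback (most recent call last):
IndexError: index -1 is out of bounds for axis 0 with size 0
```

View pics/side10.png

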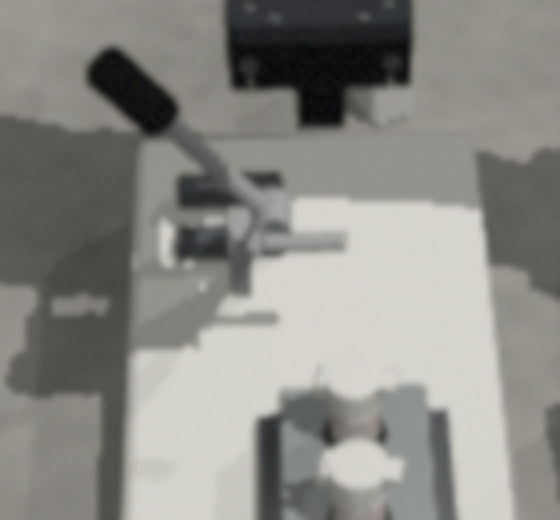

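View pics/top10.png

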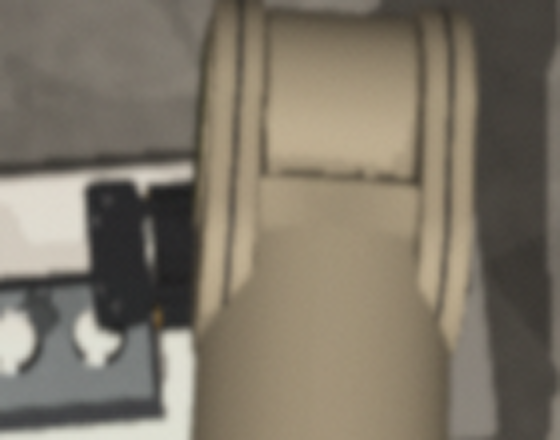

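The catch now lies over to the left, with its tip at mixer y −13 mm and z 155 mm, which is what its stop at 2.4 rad should give. Next the lever.

Run:
```python
from h import *
b=base()
for l in (.09,0): print(row(b,tgt((.089+np.sin(.35)*l,-.121,.163+np.cos(.35)*l),tilt=.35,ext=.051)))
```

```text
x -0.1482 y -0.0851 z 0.0235 | rx 0.0001 ry 0.0561 rz -0.0004
x -0.1172 y -0.0852 z 0.1080 | rx 0.0001 ry 0.0561 rz -0.0004
```

drive_tool(
  plan=[
    {"x": -0.148,"y": -0.085,"z": 0.01,"rx": 0.0,"ry": 0.056,"rz": 0.0,"fingers": 0.7},
    {"x": -0.148,"y": -0.085,"z": 0.02,"rx": 0.0,"ry": 0.056,"rz": 0.0,"fingers": 0.7},
    {"x": -0.148,"y": -0.085,"z": 0.0235,"rx": 0.0,"ry": 0.056,"rz": 0.0,"fingers": 0.7},
    {"x": -0.148,"y": -0.085,"z": 0.0235,"rx": 0.0,"ry": 0.056,"rz": 0.0,"fingers": 0.7},
    {"x": -0.148,"y": -0.085,"z": 0.0235,"rx": 0.0,"ry": 0.056,"rz": 0.0,"fingers": 0.7},
    {"x": -0.148,"y": -0.085,"z": 0.0235,"rx": 0.0,"ry": 0.056,"rz": 0.0,"fingers": 0.7},
  ],
)

```text
time: 11.35
ee_pos: [0.7069, -0.11, 0.2936]
eef_rot: [-0.054, 0.983, -0.009, -0.175]
ft_force: [0.0, 0.3, 0.2]
width: 0.0609
```

Run:
```python
from h import *
b=base(); print(b[2]["time"],b[2]["ft_force"],w2m(b[0]),b[2]["width"],b[2]["joint_positions"])
print(row(b,tgt((.089,-.121,.163),tilt=.35,ext=.051)))
d=cam("side","side11.png",4,(120,250,150,290))
```

```text
11.35 [0.011175   0.31219564 0.22793167] [ 0.13626658 -0.12054959  0.2936207 ] 0.06087086303033129 [-0.10885137  0.81366969  0.40465141  0.83037102 -0.18491253  1.87773269
  1.8815746 ]
x -0.0006 y -0.0006 z 0.0879 | rx 0.0002 ry -0.0004 rz -0.0004
```

View pics/side11.png

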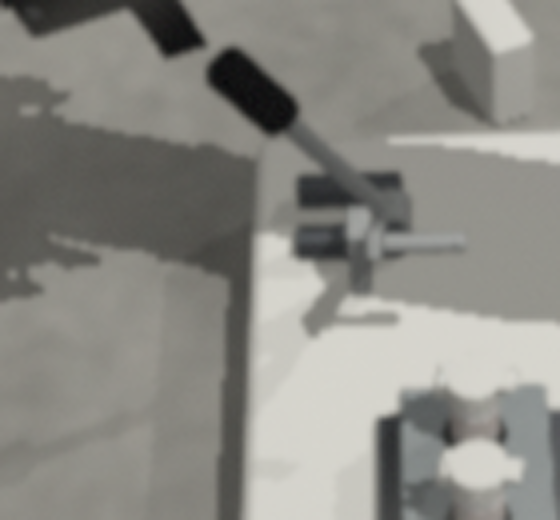

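drive_tool(
  plan=[
    {"x": 0.0,"y": 0.0,"z": 0.04,"rx": 0.0,"ry": 0.0,"rz": 0.0,"fingers": 0.7},
    {"x": 0.0,"y": 0.0,"z": 0.07,"rx": 0.0,"ry": 0.0,"rz": 0.0,"fingers": 0.7},
    {"x": 0.0,"y": 0.0,"z": 0.088,"rx": 0.0,"ry": 0.0,"rz": 0.0,"fingers": 0.7},
    {"x": 0.0,"y": 0.0,"z": 0.088,"rx": 0.0,"ry": 0.0,"rz": 0.0,"fingers": 0.7},
  ],
)

```text
time: 11.9
ee_pos: [0.6762, -0.1126, 0.212]
eef_rot: [-0.054, 0.983, -0.009, -0.175]
ft_force: [-0.8, 0.4, -0.0]
width: 0.0605
```

Run:
```python
from h import *
b=base(); print(b[2]["time"],b[2]["ft_force"],w2m(b[0]),b[2]["width"],b[2]["joint_positions"])
print(row(b,tgt((.089,-.121,.163),tilt=.35,ext=.051)))
d=cam("side","side12.png",4,(120,250,150,290))
```

```text
11.9 [-0.77771824  0.36934807 -0.0097191 ] [ 0.10540312 -0.1196927   0.21200479] 0.060513149360922724 [-0.14297173  0.76404704  0.39663759  1.08551443 -0.16776219  1.67572931
  1.89003247]
x -0.0014 y -0.0013 z 0.0007 | rx 0.0003 ry -0.0003 rz -0.0003
```

View pics/side12.png

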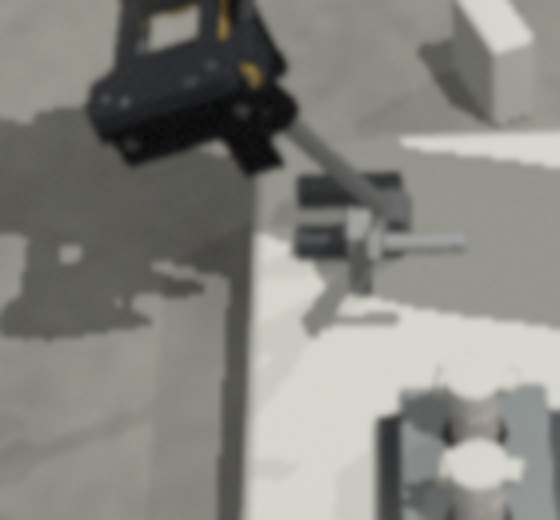

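drive_tool(
  plan=[
    {"x": 0.0,"y": 0.0,"z": 0.0,"rx": 0.0,"ry": 0.0,"rz": 0.0,"fingers": 0.0},
    {"x": 0.0,"y": 0.0,"z": 0.0,"rx": 0.0,"ry": 0.0,"rz": 0.0,"fingers": 0.0},
    {"x": 0.0,"y": 0.0,"z": 0.0,"rx": 0.0,"ry": 0.0,"rz": 0.0,"fingers": 0.0},
    {"x": 0.0,"y": 0.0,"z": 0.0,"rx": 0.0,"ry": 0.0,"rz": 0.0,"fingers": 0.0},
  ],
  squeeze=25,
)

```text
time: 12.45
ee_pos: [0.6774, -0.1152, 0.2117]
eef_rot: [-0.053, 0.983, -0.011, -0.174]
ft_force: [3.5, -13.7, -2.0]
width: 0.029
```

Run:
```python
from h import *
b=base(); print(b[2]["time"],b[2]["ft_force"],w2m(b[0]),b[2]["width"])
# grip point in mixer
g=w2m(b[0]+b[1].apply([0,0,.051])); print("grip",g)
yoff=g[1]
piv=np.array([.020,yoff,.065])
v=g-piv; rad=np.hypot(v[0],v[2]); a0=np.arctan2(v[0],v[2]); print(rad,a0)
for k in range(1,12):
    lean=a0-k*.1; tilt=.35-k*.085
    p=piv+rad*np.array([np.sin(lean),0,np.cos(lean)])
    print(k,round(lean,2),row(b,tgt(p,tilt=tilt,ext=.051)))
```

```text
12.45 [  3.52022821 -13.67672878  -1.9903305 ] [ 0.10632889 -0.12245885  0.21174429] 0.028973182203527733
grip [ 0.0887816  -0.122564    0.16385816]
0.12043190599288214 0.6078749500186058
1 0.51 x 0.0162 y -0.0002 z -0.0023 | rx -0.0004 ry -0.0137 rz -0.0007
2 0.41 x 0.0324 y -0.0003 z -0.0030 | rx -0.0004 ry -0.0273 rz -0.0007
3 0.31 x 0.0487 y -0.0003 z -0.0022 | rx -0.0004 ry -0.0408 rz -0.0007
4 0.21 x 0.0648 y -0.0004 z 0.0002 | rx -0.0004 ry -0.0543 rz -0.0006
5 0.11 x 0.0807 y -0.0005 z 0.0042 | rx -0.0005 ry -0.0678 rz -0.0006
6 0.01 x 0.0961 y -0.0005 z 0.0096 | rx -0.0005 ry -0.0814 rz -0.0006
7 -0.09 x 0.1109 y -0.0006 z 0.0165 | rx -0.0005 ry -0.0949 rz -0.0006
8 -0.19 x 0.1250 y -0.0006 z 0.0248 | rx -0.0006 ry -0.1084 rz -0.0006
9 -0.29 x 0.1382 y -0.0006 z 0.0344 | rx -0.0006 ry -0.1220 rz -0.0005
10 -0.39 x 0.1504 y -0.0007 z 0.0452 | rx -0.0006 ry -0.1355 rz -0.0005
11 -0.49 x 0.1616 y -0.0007 z 0.0572 | rx -0.0006 ry -0.1490 rz -0.0005
```

drive_tool(
  plan=[
    {"x": 0.0,"y": -0.003,"z": 0.0,"rx": 0.0,"ry": 0.0,"rz": 0.0,"fingers": 0.0},
    {"x": 0.008,"y": -0.003,"z": -0.001,"rx": 0.0,"ry": -0.007,"rz": 0.0,"fingers": 0.0},
    {"x": 0.016,"y": -0.003,"z": -0.002,"rx": 0.0,"ry": -0.014,"rz": 0.0,"fingers": 0.0},
    {"x": 0.024,"y": -0.003,"z": -0.003,"rx": 0.0,"ry": -0.02,"rz": 0.0,"fingers": 0.0},
    {"x": 0.0325,"y": -0.003,"z": -0.003,"rx": 0.0,"ry": -0.027,"rz": 0.0,"fingers": 0.0},
    {"x": 0.0405,"y": -0.003,"z": -0.0025,"rx": 0.0,"ry": -0.034,"rz": 0.0,"fingers": 0.0},
    {"x": 0.0485,"y": -0.003,"z": -0.002,"rx": 0.0,"ry": -0.041,"rz": 0.0,"fingers": 0.0},
  ],
)

```text
time: 13.32
ee_pos: [0.6337, -0.1219, 0.2302]
eef_rot: [-0.055, 0.997, -0.003, -0.045]
ft_force: [7.0, -3.8, -5.8]
width: 0.0252
```

```bash
cat > lv.py <<'E'
from h import *
b=base(); print(b[2]["time"],b[2]["ft_force"],w2m(b[0]),b[2]["width"],b[2]["joint_positions"])
g=w2m(b[0]+b[1].apply([0,0,.051])); print("grip",g)
v=g-np.array([.020,g[1],.065]); print(np.hypot(v[0],v[2]),"lean",np.arctan2(v[0],v[2]), "tool z",(Rm.T@b[1].apply([0,0,1])).round(3))
E
python3 - <<'E'
from lv import *
d=cam("side","side13.png",4,(120,250,150,290))
E
```

```text
13.325 [ 6.95545886 -3.80624069 -5.8102892 ] [ 0.06215142 -0.12421497  0.23022699] 0.02519875048377625 [-0.17902218  0.48474324  0.40332953  1.43233261 -0.16008859  1.34784442
  1.91283697]
grip [ 0.05756629 -0.12427066  0.17943355]
0.12044195316302846 lean 0.3171959929607138 tool z [-0.09  -0.001 -0.996]
```

View pics/side13.png

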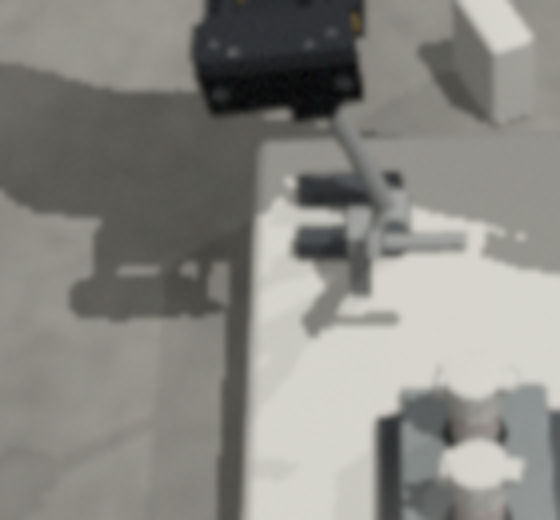

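Run:
```python
from h import *
def T(l,t): return tgt(np.array([.020+.1204*np.sin(l),-.1235,.065+.1204*np.cos(l)]),tilt=t,ext=.051)
b=T(.308,.095)
for k in range(1,12):
    l=.308-k*.07; print(k,round(l,3),row(b,T(l,.095-.06*k)))
```

```text
1 0.238 x 0.0114 y -0.0000 z -0.0014 | rx 0.0000 ry -0.0095 rz 0.0000
2 0.168 x 0.0228 y 0.0000 z -0.0020 | rx -0.0000 ry -0.0191 rz 0.0000
3 0.098 x 0.0342 y 0.0000 z -0.0019 | rx 0.0000 ry -0.0286 rz -0.0000
4 0.028 x 0.0456 y 0.0000 z -0.0010 | rx -0.0000 ry -0.0382 rz -0.0000
5 -0.042 x 0.0570 y 0.0000 z 0.0007 | rx -0.0000 ry -0.0477 rz 0.0000
6 -0.112 x 0.0682 y 0.0000 z 0.0031 | rx 0.0000 ry -0.0573 rz -0.0000
7 -0.182 x 0.0792 y 0.0000 z 0.0063 | rx 0.0000 ry -0.0668 rz -0.0000
8 -0.252 x 0.0899 y 0.0000 z 0.0102 | rx 0.0000 ry -0.0764 rz -0.0000
9 -0.322 x 0.1004 y 0.0000 z 0.0149 | rx 0.0000 ry -0.0859 rz -0.0000
10 -0.392 x 0.1106 y 0.0000 z 0.0202 | rx 0.0000 ry -0.0955 rz -0.0000
11 -0.462 x 0.1204 y -0.0000 z 0.0262 | rx 0.0000 ry -0.1050 rz -0.0000
```

drive_tool(
  plan=[
    {"x": 0.0115,"y": 0.0,"z": -0.0015,"rx": 0.0,"ry": -0.0095,"rz": 0.0,"fingers": 0.0},
    {"x": 0.023,"y": 0.0,"z": -0.002,"rx": 0.0,"ry": -0.019,"rz": 0.0,"fingers": 0.0},
    {"x": 0.034,"y": 0.0,"z": -0.002,"rx": 0.0,"ry": -0.0285,"rz": 0.0,"fingers": 0.0},
    {"x": 0.0455,"y": 0.0,"z": -0.001,"rx": 0.0,"ry": -0.038,"rz": 0.0,"fingers": 0.0},
    {"x": 0.057,"y": 0.0,"z": 0.0005,"rx": 0.0,"ry": -0.0475,"rz": 0.0,"fingers": 0.0},
    {"x": 0.068,"y": 0.0,"z": 0.003,"rx": 0.0,"ry": -0.057,"rz": 0.0,"fingers": 0.0},
    {"x": 0.079,"y": 0.0,"z": 0.0065,"rx": 0.0,"ry": -0.067,"rz": 0.0,"fingers": 0.0},
    {"x": 0.09,"y": 0.0,"z": 0.01,"rx": 0.0,"ry": -0.0765,"rz": 0.0,"fingers": 0.0},
    {"x": 0.1005,"y": 0.0,"z": 0.015,"rx": 0.0,"ry": -0.086,"rz": 0.0,"fingers": 0.0},
    {"x": 0.1005,"y": 0.0,"z": 0.015,"rx": 0.0,"ry": -0.086,"rz": 0.0,"fingers": 0.0},
  ],
  squeeze=30,
)

```text
time: 14.62
ee_pos: [0.5326, -0.1333, 0.2258]
eef_rot: [-0.053, 0.973, 0.012, 0.223]
ft_force: [9.3, -3.8, -3.5]
width: 0.0252
```

```bash
python3 lv.py
```

```text
14.625 [ 9.3251515  -3.84139981 -3.47939284] [-0.03960108 -0.12415567  0.22583291] 0.025240529976938538 [-0.16592443 -0.02299929  0.40314659  2.07230851 -0.22325002  0.67685396
  2.06329144]
grip [-0.01743563 -0.12426983  0.17990166]
0.12084625858887003 lean -0.3149605261012212 tool z [ 0.435 -0.002 -0.901]
```

Run:
```python
from h import *
def T(l,t): return tgt(np.array([.020+.1204*np.sin(l),-.1235,.065+.1204*np.cos(l)]),tilt=t,ext=.051)
b=T(-.322,-.445)
for l in (-.36,-.4,-.44,-.46,-.48,-.5): print(l,row(b,T(l,-.445+.86*(max(l,-.46)+.322))))
```

```text
-0.36 x 0.0062 y 0.0000 z -0.0004 | rx 0.0000 ry -0.0052 rz -0.0000
-0.4 x 0.0128 y 0.0000 z -0.0007 | rx 0.0000 ry -0.0107 rz -0.0000
-0.44 x 0.0193 y -0.0000 z -0.0006 | rx 0.0000 ry -0.0162 rz 0.0000
-0.46 x 0.0226 y 0.0000 z -0.0005 | rx 0.0000 ry -0.0189 rz 0.0000
-0.48 x 0.0250 y 0.0000 z -0.0005 | rx 0.0000 ry -0.0189 rz 0.0000
-0.5 x 0.0274 y -0.0000 z -0.0004 | rx 0.0000 ry -0.0189 rz 0.0000
```

drive_tool(
  plan=[
    {"x": 0.006,"y": 0.0,"z": -0.0005,"rx": 0.0,"ry": -0.005,"rz": 0.0,"fingers": 0.0},
    {"x": 0.013,"y": 0.0,"z": -0.0005,"rx": 0.0,"ry": -0.0105,"rz": 0.0,"fingers": 0.0},
    {"x": 0.019,"y": 0.0,"z": -0.0005,"rx": 0.0,"ry": -0.016,"rz": 0.0,"fingers": 0.0},
    {"x": 0.0225,"y": 0.0,"z": -0.0005,"rx": 0.0,"ry": -0.019,"rz": 0.0,"fingers": 0.0},
    {"x": 0.0225,"y": 0.0,"z": -0.0005,"rx": 0.0,"ry": -0.019,"rz": 0.0,"fingers": 0.0},
  ],
)

```text
time: 15.25
ee_pos: [0.5135, -0.1355, 0.2174]
eef_rot: [-0.052, 0.958, 0.015, 0.281]
ft_force: [10.0, -3.9, -1.1]
width: 0.025
```

```bash
python3 lv.py
```

```text
15.25 [10.03778261 -3.9171504  -1.05548891] [-0.05878894 -0.12414002  0.21743236] 0.024971497210573762 [-0.16050729 -0.10291535  0.4261385   2.19635027 -0.3223433   0.52749943
  2.19213997]
grip [-0.03128571 -0.12428969  0.17448414]
0.12090078784165828 lean -0.43807458826281226 tool z [ 0.539 -0.003 -0.842]
```

drive_tool(
  plan=[
    {"x": 0.002,"y": 0.0,"z": 0.001,"rx": 0.0,"ry": 0.0,"rz": 0.0,"fingers": 0.0},
    {"x": 0.003,"y": 0.0,"z": 0.002,"rx": 0.0,"ry": 0.0,"rz": 0.0,"fingers": 0.0},
    {"x": 0.003,"y": 0.0,"z": 0.002,"rx": 0.0,"ry": 0.0,"rz": 0.0,"fingers": 0.0},
  ],
  squeeze=40,
)

```text
time: 15.62
ee_pos: [0.5138, -0.1355, 0.2172]
eef_rot: [-0.053, 0.958, 0.015, 0.283]
ft_force: [-5.5, -0.3, 23.1]
width: 0.0252
```

```bash
python3 lv.py
```

```text
15.625 [-5.50181442 -0.34004109 23.06729416] [-0.05851971 -0.12424842  0.2171589 ] 0.0252141388277017 [-0.16141881 -0.10328215  0.42822179  2.19882883 -0.32966851  0.52215636
  2.20053976]
grip [-0.03082222 -0.12438677  0.17433566]
0.12057025054229373 lean -0.4351158236487462 tool z [ 0.543 -0.003 -0.84 ]
```

drive_tool(
  plan=[
    {"x": 0.0,"y": 0.0,"z": -0.0025,"rx": 0.0,"ry": 0.0,"rz": 0.0,"fingers": 0.0},
    {"x": 0.002,"y": 0.0,"z": -0.0025,"rx": 0.0,"ry": 0.0,"rz": 0.0,"fingers": 0.0},
    {"x": 0.002,"y": 0.0,"z": -0.0025,"rx": 0.0,"ry": 0.0,"rz": 0.0,"fingers": 0.0},
  ],
)

```text
time: 16.0
ee_pos: [0.5107, -0.1357, 0.2162]
eef_rot: [-0.053, 0.958, 0.014, 0.282]
ft_force: [22.1, -2.4, -5.6]
width: 0.025
```

```bash
python3 lv.py
```

```text
16.0 [22.10136734 -2.36619195 -5.60498369] [-0.06165766 -0.12408969  0.21621217] 0.024955186485658434 [-0.15922778 -0.10913338  0.42651375  2.20506273 -0.32234171  0.52195851
  2.19610889]
grip [-0.03404306 -0.12428808  0.17333567]
0.12106721245715706 lean -0.4627257570357825 tool z [ 0.541 -0.004 -0.841]
```

Run:
```python
from lv import *
d=cam("side","side14.png",4,(120,250,190,330))
Q=w2m(cloud(d))*1000
s=np.all((Q>(-30,-140,88))&(Q<(40,-105,150)),-1); s=Q[s]; print(len(s)); 
for z in range(90,150,8):
    q=s[(s[:,2]>z)&(s[:,2]<z+8)]
    if len(q): print(z,len(q),q.mean(0).round(1))
```

```text
16.0 [22.10136734 -2.36619195 -5.60498369] [-0.06165766 -0.12408969  0.21621217] 0.024955186485658434 [-0.15922778 -0.10913338  0.42651375  2.20506273 -0.32234171  0.52195851
  2.19610889]
grip [-0.03404306 -0.12428808  0.17333567]
0.12106721245715706 lean -0.4627257570357825 tool z [ 0.541 -0.004 -0.841]
126
90 18 [   8.8 -121.    93.4]
98 16 [   3.  -120.5  101.9]
106 18 [   0.2 -120.2  110.2]
114 20 [  -4.5 -120.5  118.6]
122 13 [  -8.  -120.8  126.2]
130 20 [ -10.6 -120.5  134.1]
138 15 [ -15.2 -119.8  141.7]
146 3 [ -15.1 -120.4  147.9]
```

View pics/side14.png

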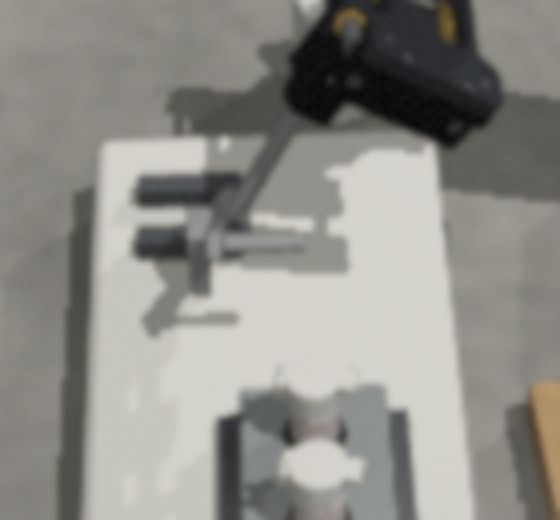

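drive_tool(
  plan=[
    {"x": 0.0015,"y": 0.0,"z": 0.0,"rx": 0.0,"ry": 0.0,"rz": 0.0,"fingers": 0.0},
    {"x": 0.0015,"y": 0.0,"z": 0.0,"rx": 0.0,"ry": 0.0,"rz": 0.0,"fingers": 0.0},
    {"x": 0.0015,"y": 0.0,"z": 0.0,"rx": 0.0,"ry": 0.0,"rz": 0.0,"fingers": 0.0},
    {"x": 0.0015,"y": 0.0,"z": 0.0,"rx": 0.0,"ry": 0.0,"rz": 0.0,"fingers": 0.0},
  ],
)

```text
time: 16.55
ee_pos: [0.5103, -0.1358, 0.2161]
eef_rot: [-0.053, 0.958, 0.014, 0.283]
ft_force: [27.5, -2.5, -8.8]
width: 0.025
```

Run:
```python
from lv import *
d=cam("top","top15.png",1.4)
d=cam("side","side15.png",1.4)
Q=w2m(cloud(d))*1000
s=np.all((Q>(-30,-140,88))&(Q<(40,-105,145)),-1); s=Q[s]; f=np.polyfit(s[:,2],s[:,0],1); print("rod lean",np.arctan(f[0]))
for y in (162,109,56):
    s=np.all((Q>(-60,y-22,130))&(Q<(20,y+22,200)),-1); s=Q[s]; print(y,s.max(0).round(0),np.percentile(s[:,2],[50,95]))
s=np.all((Q>(20,-70,95))&(Q<(33,10,180)),-1); s=Q[s]; print("bar tip",s[np.argmax(s[:,1])])
for l in ["reagent_bottle","slide_box","timer"]:
    print(l,[(np.round(q["centre"],3).tolist(),round(q["confidence"],2)) for q in nets.find_in(l,"side")][:1])
```

```text
16.55 [27.49404047 -2.54596296 -8.79042419] [-0.06202942 -0.12406803  0.21607873] 0.02496125950529399 [-0.15916077 -0.11061297  0.4266221   2.20718808 -0.32315061  0.51941103
  2.19784329]
grip [-0.03433774 -0.12429124  0.1732521 ]
0.12112434305303493 lean -0.4652107955895172 tool z [ 0.543 -0.004 -0.84 ]
rod lean -0.43876658324126716
162 [ -2. 177. 146.] [141.84745535 144.23115252]
109 [ -2. 124. 145.] [141.83150877 144.34186293]
56 [ -1.  71. 147.] [141.78928172 144.42345913]
bar tip [ 27.59711775 -12.82033336 154.31291622]
reagent_bottle [([0.549, 0.273, 0.076], 0.78)]
slide_box [([0.389, 0.003, 0.033], 0.93)]
timer [([0.566, -0.315, 0.06], 0.54)]
```

View pics/side15.png

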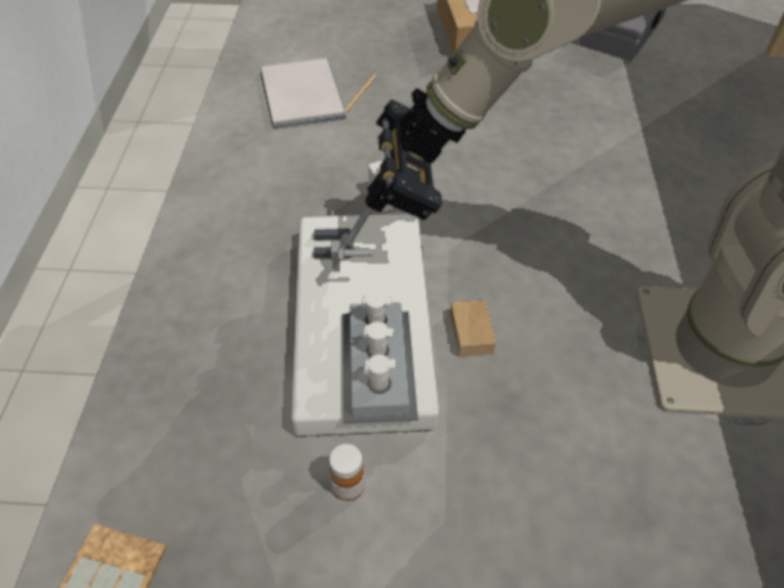

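```bash
python3 -c "
from bench import workorder,monitor
print(workorder.close_job()); print(monitor.read_state()['time'])"
```

```text
the job is handed in; nothing more can be done
None
the job is handed in; nothing more can be done
```

I pressed the left vial's cap shut, flipped the safety catch over to the left, then pulled the lever to its stop. I handed the job in at about 17 s with the gripper still holding the lever.

**Last checks:**
- **Caps:** all three have their tops at about 142–144 mm, which matches shut at 143 mm.
- **Catch:** its tip is at mixer y −13 mm and about 154 mm high, which matches its stop at 2.4 rad.
- **Lever:** the rod measures 0.439 rad forward, against 0.44 at the stop. A further 1.5 mm of pull moved the gripper only about 0.4 mm and raised the wrist force to about 29 N, so I took it to be at the stop. The arm's own position gives 0.465 rad instead, which I put down to calibration error and give in the pads.
- **Jar, box and timer:** the jar and box measure where they started. The gripper mostly hid the timer in the last pictures, and the network's low-confidence reading was off from the first one. I saw no sign of contact with it.

**Problems on the way:**
- The first two move calls were refused because rows left out `rx` and `ry`; the arm did not move.
- While finding the lever's stop, I pushed about 23 N along the lever for a moment, then corrected it.

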